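Unpile the specimen things and pack the red cup for transport

ROBOT

A 6-joint arm with a two-finger parallel gripper is mounted at the origin on a cart in front of the work surface, level with it; the furniture and walls round the work are solid. World frame = base frame: x ahead of the robot, y to its left, z up, the work surface at z = 0. Lengths are in m, angles in rad, forces in N, time in s.
With the tool pointing down it reaches from about 0.3 to 0.775 m from the base axis. Payload 14.6 kg.
Tool frame: the origin (TCP) lies midway between the tips of the shut fingers; the grasp point (between the pads) lies 19 mm behind it; z points along the fingers, y is the line along which they close (so a half turn about z gives the same grasp; the last joint's range is limited). The gripper opens to 94 mm and grips with 3 to 60 N. Pads are 16 mm wide; open, the fingers measure 119 mm over their backs; the gripper's body (75 mm by 177 mm) begins 78 mm behind the grasp point.
Start: joints at [-1.359, 0.3, 1.521, -0, 1.321, -0.067], TCP at [0.151, -0.529, 0.184] pointing down, gripper open.
Joint ranges: [-3.03, 3.03], [-0.79, 2.21], [0.23, 2.52], [-1.04, 4.18], [0, 3.07], [-2.55, 2.55]. Speed limits (rad/s): [2.22, 2.22, 2.57, 3.14, 3.14, 3.14].

INTERFACE

Orientations are given as [roll, pitch, yaw] about the fixed x, y, z axes, in that order (R = Rz(yaw) Ry(pitch) Rx(roll)).
In Python, from station import telemetry, optics, ctrl gives the robot as it stands.
- The arm moves only by the tool carry_out, never from a script. Its argument "plan" is a list that holds one entry, the list of rows, each a list of 7 numbers: the shift along the tool's x, y, z in mm, then the turn, a rotation vector about the tool's x, y, z in rad, then the finger opening in mm, from 0 to 94. A call has 1 to 20 rows; each row shifts and turns the commanded pose from where the row before left it, along the tool's axes as they then stand; what a row does not reach is not made up. A row lasts 1/12 s, in which the tool goes at most 41.7 mm and 7.16 degrees, less where a joint would pass 70% of its speed; a pose out of reach is approached as far as the arm can. A call with a gripper value outside its range is refused whole. The fingers move at their own pace and stop on an object; "squeeze" is the grip in N (left out, the last holds). Time passes only in rows, so rows that do not move let the fingers close. It gives the time, the measured TCP pose, the force, the opening and the grip force at its end, in the units of the state.
- telemetry.get_obs(): the state, without advancing time (a new reading comes with each control period).
- optics.camera(name): name is "scene" or "top" or "wrist"; returns a dict with "pixels" (480x640x3 uint8, red, green, blue), "intrinsics" (3x3 intrinsics, pixels), "origin" and "rotation" of the camera in the world. Camera axes: x right, y down, z forward; pixel columns grow to the right and rows downward; lengths in m; the calibration is good to about 2 mm. A picture is of the moment at which its call begins. There is no depth.
- ctrl.hand_in(): hands the job in; it is judged then, once.
The state is a dict: "time_s": time; "qpos": joint angles; "joint_vel": joint speeds; "tau": joint torques, N m; "ee_pos": TCP position; "eef_rot": TCP orientation; "force": force on the tool from outside, world axes, zero at the start; "moment": the same for the moment, N m; "grip_width": finger opening in m; "grip_force": force on a finger pad.
Only numpy, scipy, OpenCV 4.12 (cv2) and the standard library are available. Lean on these libraries where they do the work, as an engineer would, in place of code of your own. Each camera call takes 0.05 s, during which the arm holds its last target. There are 200 camera calls.

TASK

Take the pile on the raised white shelf apart: the pink petri dish goes from the blue slide box into the black dish stand, then the little cover-glass box from the top of the pile onto the middle of that same blue box, and the red-capped cup upright into the green canister base, which you close by setting the green lid from the bottom of the pile squarely down over the cup, fully home. Keep dish and red cup upright throughout, and leave the shelf's yellow-capped cup where it stands.

Things in the scene. Friction and masses are not known exactly. Their poses are not given: they have to be found in the camera images.
- petri_dish: round closed petri dish with pink filling, 62 mm diameter, 15 mm high, about 30 g; at the start it lies on the lid of the blue slide box, near its middle. Gripped firmly across any diameter by its rim (contact faces about 58 to 62 mm apart). Origin: centre of its underside, z up.
- cover_glass_box: little white-and-pale-blue square box, 28 x 28 mm, 18 mm high, about 20 g, sides along its x and y; at the start it is the top of the pile, on the red cup's cap. Origin: centre of its underside, z up.
- cup_red: round specimen cup, 60 mm high: white body of 45 mm diameter up to 48 mm, then a red screw cap of 49 mm diameter (fixed on). Origin: centre of its underside, z up along its axis. About 60 g. At the start it stands on the green lid, in the pile.
- canister_lid: green round lid of the canister, an upside-down cup 50 mm high with a flat closed top (4 mm thick), open below; at the start it stands on the shelf, open side down, as the bottom of the pile. Outside diameter 63 mm from 19 mm height to the top (grip there), 68 mm below, flaring to 72 mm at the mouth; inside 58 mm in the upper part, 63 mm in the lowest 16 mm, 67 mm at the mouth. About 60 g. Origin: centre of its open lower rim, z up towards the closed top.
- canister_base: green round lower shell of the canister, loose and heavy (0.5 kg), open above: outside diameter 74 mm up to a flat shoulder at 22 mm height, from which a white collar of 57 mm outside diameter rises to 36 mm. Inside diameter 53 mm all the way down to the inner floor 5 mm above the underside. The lid slips over the collar with about 3 mm to spare all round and rests on the shoulder, its lower rim 22 mm above the base's underside. Origin: centre of its underside, z up.
- dish_stand: black round low dish stand with a grey disc in it, 88 mm outside diameter, flat floor 3 mm above the shelf, 82 mm across inside, surrounded by a low rim whose top is 6 mm above the shelf; fixed in place. Origin: centre of its underside, z up.
- slide_box_blue: blue flat closed slide box, 83 mm (its x) by 98 mm (its y), 34 mm high, flat lid that stays shut; fixed in place. Origin: centre of its underside, z up. The cover-glass box belongs on it; the petri dish lies on it at the start. (Another blue box lies on the lower desk in front of the shelf: not this one.)
- slide_box_grey: grey flat closed slide box, 83 mm (its x) by 98 mm (its y), 34 mm high, flat lid that stays shut; fixed in place. Origin: centre of its underside, z up. Not needed; nothing belongs on it.
- cup_yellow: round specimen cup, 60 mm high: white body of 45 mm diameter up to 48 mm, then a yellow screw cap of 49 mm diameter (fixed on). Origin: centre of its underside, z up along its axis. About 60 g. It stands on the shelf by itself and stays there. (Another such cup stands on the lower desk: no part of the job.)

How it is judged:
At the end, for the whole second after the job is handed in: Dish flat in the black stand, within 12 mm of its centre; cover-glass box flat on the blue box, within 20 mm of its middle; red cup upright on the canister base's inner floor; lid level on the upright base's shoulder, within 7 mm of its axis and 3 mm of seated height. All at rest (horizontal distance between petri_dish and dish_stand below 0.012 m and z of petri_dish in the frame of dish_stand between 0.001 and 0.006 m and angle between each of petri_dish, cover_glass_box's own z axis and vertical below 0.1 rad and linear speed of each of petri_dish, cover_glass_box, cup_red, canister_lid below 0.02 m/s and horizontal distance between cover_glass_box and slide_box_blue below 0.02 m and z of cover_glass_box in the frame of slide_box_blue between 0.031 and 0.037 m and horizontal distance between cup_red and canister_base below 0.008 m and z of cup_red in the frame of canister_base between 0.002 and 0.008 m and angle between cup_red's own z axis and vertical below 0.12 rad and horizontal distance between canister_lid and canister_base below 0.007 m and z of canister_lid in the frame of canister_base between 0.019 and 0.025 m and angle between each of canister_lid, canister_base's own z axis and vertical below 0.08 rad); the robot touches nothing.
It fails at once if the red cup is tipped over (more than about 35 degrees) (angle between cup_red's own z axis and vertical above 0.6 rad).
It fails at once if the petri dish is tipped over (more than about 35 degrees) (angle between petri_dish's own z axis and vertical above 0.6 rad).
It fails at once if the yellow-capped cup is moved by more than 30 mm (distance of cup_yellow from where it was at the start of the episode above 0.03 m).
It also fails if it takes over 128 s, if anything falls off the work surface, if the arm or the gripper's body presses on something with over 40 N, if the wrist force passes 120 N, or if a joint passes its speed limit or range.

## Working session

There is one attempt and no reset: what is moved stays moved. The work goes in short steps, Python scripts to look and compute and a tool call to move; the robot and the scene stay as the last step left them, time stands still between calls to the robot, and variables do not carry over. Pictures are saved under pics/ and viewed, at most 14 in all, crops included, and the job is handed in when it is done.

Besides the shell and the picture viewer there is one more tool, called after ">>>" by a JSON object that holds its "name" and its "arguments", one argument or row to a line. carry_out: Moves the arm, as the interface text tells. Its arguments: {"type":"object","properties":{"plan":{"type":"array","items":{"type":"array","items":{"type":"array","items":{"type":"number"}}}},"squeeze":{"type":"number"}},"required":["plan"]}

```bash
mkdir -p pics; ls
cat > h.py <<'E'
import numpy as np, cv2
from station import telemetry, optics, ctrl
def shot(n,f):
    c=optics.camera(n); p=c["pixels"]; cv2.imwrite("pics/"+f+".png",cv2.cvtColor(p,cv2.COLOR_RGB2BGR))
    np.savez("pics/"+f+".npz",**{k:np.array(v) for k,v in c.items()}); return c
def ld(f): return dict(np.load("pics/"+f+".npz"))
def ray(c,u,v):
    K=np.array(c["intrinsics"]);d=np.array(c["rotation"])@np.linalg.inv(K)@np.array([u,v,1.]);return np.array(c["origin"]),d
def plane(c,u,v,z):
    o,d=ray(c,u,v);return o+d*(z-o[2])/d[2]
def proj(c,p):
    q=np.array(c["intrinsics"])@np.array(c["rotation"]).T@(np.array(p)-np.array(c["origin"]));return q[:2]/q[2]
E
python3 - <<'E'
from h import *
for n in("scene","top","wrist"):
    c=shot(n,n+"0");print(n,c["origin"],c["rotation"],c["intrinsics"])
print(telemetry.get_obs())
E
```

```text
pics
scene [ 0.2409321  -0.77647207  0.51099151] [-2.0832387  -0.0068384  -0.43058253] [[517.99588536   0.         311.0781706 ]
 [  0.         517.99588536 247.92840725]
 [  0.           0.           1.        ]]
top [ 0.3869737  -0.06414876  1.19890023] [-2.98106303 -0.02504954 -1.56762244] [[573.18890257   0.         312.53636191]
 [  0.         573.18890257 249.1970799 ]
 [  0.           0.           1.        ]]
wrist [ 0.22913274 -0.50694664  0.38511634] [ 2.85912115e+00  1.85965723e-03 -1.29187330e+00] [[363.84495835   0.         317.79293615]
 [  0.         363.84495835 235.36580872]
 [  0.           0.           1.        ]]
{'time_s': 0.15, 'qpos': array([-1.35861693e+00,  3.00334478e-01,  1.52139773e+00,  2.46367956e-05,
        1.32071262e+00, -6.66060743e-02]), 'joint_vel': array([-0.00100123, -0.00215038, -0.00116328, -0.00114249,  0.00042003,
       -0.00030496]), 'tau': array([-8.42177069e-04, -5.31960511e+01, -3.52819633e+01,  7.07759243e-02,
        2.36187974e-02, -8.00317866e-05]), 'ee_pos': array([ 0.15131091, -0.52856349,  0.18343885]), 'eef_rot': array([-3.14074395e+00, -8.05307377e-05,  2.78779331e-01]), 'force': array([-0.86990444,  1.46529343,  0.37641512]), 'moment': array([ 0.00366786,  0.00942321, -0.02248454]), 'grip_force': 0.0, 'grip_width': 0.09341898515696172}
```

View pics/top0.png

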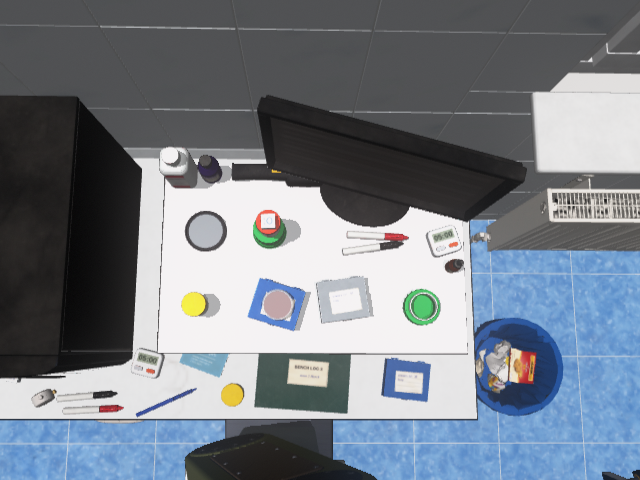

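View pics/scene0.png

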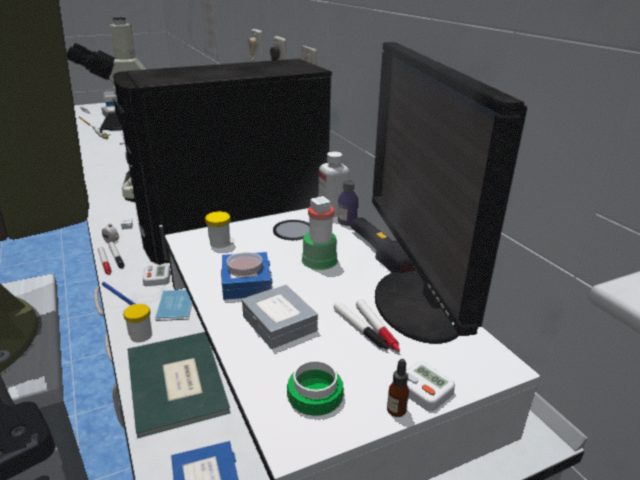

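The top view shows the pile at (268,222), the dish on the blue box at (278,304), the stand at (206,231), the yellow cup at (194,304) and the base at (422,307). In the scene view they are at (320,235), (245,265), (292,230), (218,228) and (316,385).

```bash
cat >> h.py <<'E'
from scipy.spatial.transform import Rotation as Ro
_s=shot
def fix(c):
    c=dict(c); r=np.array(c["rotation"])
    if r.ndim==1: c["rotation"]=Ro.from_euler("xyz",r).as_matrix()
    return c
def shot(n,f): return fix(_s(n,f))
_l=ld
def ld(f): return fix(_l(f))
def tri(c1,p1,c2,p2):
    o1,d1=ray(c1,*p1);o2,d2=ray(c2,*p2)
    s=np.linalg.lstsq(np.c_[d1,-d2],o2-o1,rcond=None)[0]
    a,b=o1+s[0]*d1,o2+s[1]*d2;return (a+b)/2,np.linalg.norm(a-b)
RNG=dict(red=[((0,140,90),(6,255,255)),((174,140,90),(180,255,255))],yellow=[((22,150,120),(34,255,255))],green=[((50,120,40),(85,255,255))],
 blue=[((104,150,50),(125,255,255))],pink=[((0,20,90),(12,120,255)),((165,20,90),(180,120,255))])
def blobs(c,col,amin=40,box=None):
    h=cv2.cvtColor(np.ascontiguousarray(c["pixels"]),cv2.COLOR_RGB2HSV);m=0
    for a,b in RNG[col]: m=m|cv2.inRange(h,a,b)
    if box: k=np.zeros_like(m);k[box[1]:box[3],box[0]:box[2]]=1;m=m*k
    cs,_=cv2.findContours(m,cv2.RETR_EXTERNAL,cv2.CHAIN_APPROX_NONE)
    return sorted([x for x in cs if cv2.contourArea(x)>amin],key=cv2.contourArea,reverse=True)
E
python3 - <<'E'
from h import *
t,s=ld("top0"),ld("scene0")
for n,c,bx in(("top",t,(158,150,470,352)),("scene",s,(170,180,540,480))):
  for col in RNG:
    for b in blobs(c,col,40,bx)[:4]:
      e=cv2.fitEllipse(b);print(n,col,np.round(e,1) if 0 else [np.round(x,1) for x in e],cv2.boundingRect(b),cv2.contourArea(b))
# stand by darkness
for c,bx in((t,(180,205,230,255)),(s,(270,218,315,242))):
    g=c["pixels"].max(2);m=np.zeros_like(g);m[bx[1]:bx[3],bx[0]:bx[2]]=(g[bx[1]:bx[3],bx[0]:bx[2]]<70)*255
    b=max(cv2.findContours(m,cv2.RETR_EXTERNAL,cv2.CHAIN_APPROX_NONE)[0],key=cv2.contourArea);print("stand",cv2.fitEllipse(b))
im=cv2.imread("pics/top0.png")[150:360,155:475];a=cv2.resize(im,None,fx=2.5,fy=2.5,interpolation=cv2.INTER_CUBIC);cv2.imwrite("pics/topc.png",a)
E
```

```text
top red [array([267.7, 221.5]), array([22.9, 23.4]), np.float64(50.1)] (256, 210, 24, 24) 419.0
top red [array([394. , 236.4]), array([ 5.6, 23.9]), np.float64(92.0)] (385, 233, 23, 7) 93.0
top yellow [array([193.3, 303.8]), array([22.3, 23. ]), np.float64(68.6)] (182, 293, 24, 23) 402.5
top green [array([421.8, 306.6]), array([33.8, 34.7]), np.float64(132.4)] (405, 289, 35, 36) 921.0
top green [array([264., 233.]), array([20.3, 24. ]), np.float64(135.1)] (253, 223, 25, 23) 128.5
top pink [array([277. , 304.5]), array([26.3, 26.3]), np.float64(59.5)] (264, 291, 27, 28) 541.5
scene red [array([388.1, 337.6]), array([ 7.9, 28.9]), np.float64(139.4)] (379, 328, 20, 23) 166.5
scene yellow [array([217.3, 216.7]), array([10.7, 24.2]), np.float64(85.2)] (205, 211, 25, 12) 201.0
scene green [array([314.9, 388.2]), array([51.1, 51.7]), np.float64(104.1)] (288, 375, 55, 40) 910.0
scene green [array([315. , 379.1]), array([18.1, 33.4]), np.float64(90.8)] (298, 370, 35, 19) 473.0
scene green [array([307.5, 238.7]), array([ 6.7, 13.3]), np.float64(144.5)] (303, 233, 11, 12) 51.0
scene green [array([329.2, 261.8]), array([ 8.1, 16.9]), np.float64(56.0)] (323, 254, 13, 15) 47.5
scene blue [array([205.6, 465.8]), array([40. , 64.2]), np.float64(80.4)] (172, 442, 65, 38) 1018.5
scene blue [array([243.9, 270.4]), array([42.7, 55.2]), np.float64(26.3)] (222, 253, 49, 45) 817.0
scene pink [array([244.4, 264.9]), array([15.5, 27.8]), np.float64(87.3)] (230, 257, 30, 18) 293.0
scene pink [array([321.3, 212.3]), array([16.1, 26. ]), np.float64(91.1)] (308, 205, 27, 16) 186.5
stand ((194.9416961669922, 215.62918090820312), (1.4413414001464844, 10.146139144897461), 58.251583099365234)
stand ((294.1089172363281, 228.92176818847656), (18.856916427612305, 40.11602020263672), 87.12042236328125)
```

View pics/topc.png

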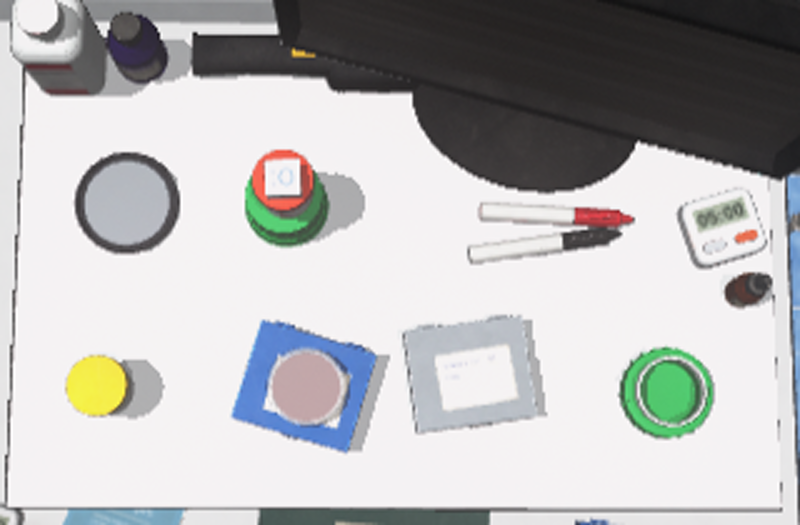

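Run:
```python
from h import *
t,s=ld("top0"),ld("scene0")
for n,a,b in(("yellow",(193.6,304),(218,217.5)),("dish",(277.5,304.5),(244.6,264.3)),("base",(421.8,306.6),(315.5,385)),("stand",(206.1,230.8),(293,229.5)),("cover",(267.9,220.8),(320.5,204))):
    print(n,tri(t,a,s,b))
for n,p,z in(("yellow",(193.6,304),.06),("dish",(277.3,304.5),.049),("base",(421.8,306.6),.022),("stand",(206.1,230.8),.006),("cover",(267.9,220.8),.128),("redcap",(267.7,221.5),.11)):
    for dz in(0,.1): print(n,dz,plane(t,*p,z+dz).round(4))
# blue box corners in crop
for p in((262,321),(376,353),(349,451),(233,416),(25,508),(782,508)):
    print(plane(t,p[0]/2.5+155,p[1]/2.5+150,.034).round(3))
```

```text
yellow (array([0.46157027, 0.14245449, 0.05742592]), np.float64(0.002201802530793243))
dish (array([ 0.46195218, -0.02248192,  0.03983356]), np.float64(0.0010694455161277248))
base (array([ 0.46045648, -0.31929064,  0.01810109]), np.float64(0.0011092655147969832))
stand (array([0.61901251, 0.13175962, 0.00272202]), np.float64(0.0008160381236197226))
cover (array([ 0.61675235, -0.00486882,  0.11977744]), np.float64(0.0006477606631764842))
yellow 0 [0.4603 0.1422 0.06  ]
yellow 0.1 [0.4539 0.1241 0.16  ]
dish 0 [ 0.4608 -0.0223  0.049 ]
dish 0.1 [ 0.4544 -0.0259  0.149 ]
base 0 [ 0.4597 -0.3183  0.022 ]
base 0.1 [ 0.4535 -0.2967  0.122 ]
stand 0 [0.618  0.1313 0.006 ]
stand 0.1 [0.5986 0.115  0.106 ]
cover 0 [ 0.6147 -0.0052  0.128 ]
cover 0.1 [ 0.5934 -0.0107  0.228 ]
redcap 0 [ 0.6171 -0.0039  0.11  ]
redcap 0.1 [ 0.596  -0.0094  0.21  ]
[0.515 0.015 0.034]
[ 0.489 -0.078  0.034]
[ 0.41  -0.057  0.034]
[0.438 0.037 0.034]
[0.364 0.2   0.034]
[ 0.366 -0.406  0.034]
```

>>> {"name": "carry_out", "arguments": {
  "plan": [
    [[27.3, -25.1, -2, 0, 0, 0, 94], [27.3, -25.1, -2, 0, 0, 0, 94], [27.3, -25.1, -2, 0, 0, 0, 94], [27.3, -25.1, -2, 0, 0, 0, 94], [27.3, -25.1, -2, 0, 0, 0, 94], [27.3, -25.1, -2, 0, 0, 0, 94], [27.3, -25.1, -2, 0, 0, 0, 94], [27.3, -25.1, -2, 0, 0, 0, 94], [27.3, -25.1, -2, 0, 0, 0, 94], [27.3, -25.1, -2, 0, 0, 0, 94], [27.3, -25.1, -2, 0, 0, 0, 94], [27.3, -25.1, -2, 0, 0, 0, 94], [27.3, -25.1, -2, 0, 0, 0, 94], [27.3, -25.1, -2, 0, 0, 0, 94], [27.3, -25.1, -2, 0, 0, 0, 94], [27.3, -25.1, -2, 0, 0, 0, 94]]
  ]
}}

```text
time_s: 1.48
ee_pos: [0.4613, -0.0205, 0.216]
eef_rot: [3.142, -0.0, 0.279]
force: [0.6, -1.1, 0.4]
grip_width: 0.0937
grip_force: 0.0
```

>>> {"name": "carry_out", "arguments": {
  "plan": [
    [[0, 0, 0, 0, 0, -0.1245, 94], [0, 0, 0, 0, 0, -0.1245, 94], [0, 0, 0, 0, 0, -0.1245, 94], [0, 0, 0, 0, 0, -0.1245, 94], [0, 0, 0, 0, 0, -0.1245, 94], [0, 0, 0, 0, 0, -0.1245, 94], [0, 0, 0, 0, 0, -0.1245, 94], [0, 0, 0, 0, 0, -0.1245, 94], [0, 0, 0, 0, 0, -0.1245, 94], [0, 0, 0, 0, 0, -0.1245, 94], [0, 0, 0, 0, 0, -0.1245, 94], [0, 0, 0, 0, 0, -0.1245, 94], [0, 0, 0, 0, 0, -0.1245, 94], [0, 0, 0, 0, 0, -0.1245, 94], [0, 0, 0, 0, 0, -0.1245, 94], [0, 0, 0, 0, 0, -0.1245, 94], [0, 0, 0, 0, 0, -0.1245, 94], [0, 0, 0, 0, 0, -0.1245, 94], [0, 0, 0, 0, 0, -0.1245, 94], [0, 0, 0, 0, 0, -0.1245, 94]]
  ]
}}

```text
time_s: 3.15
ee_pos: [0.4606, -0.0224, 0.2157]
eef_rot: [-3.142, -0.0, 2.775]
force: [0.3, -0.5, 0.3]
grip_width: 0.0938
grip_force: 0.0
```

>>> {"name": "carry_out", "arguments": {
  "plan": [
    [[0, 0, 0, 0, 0, -0.1245, 94], [0, 0, 0, 0, 0, -0.1245, 94], [0, 0, 0, 0, 0, -0.1245, 94], [0, 0, 0, 0, 0, 0, 94], [0, 0, 0, 0, 0, 0, 94]]
  ]
}}

```text
time_s: 3.57
ee_pos: [0.4607, -0.0225, 0.2157]
eef_rot: [3.142, -0.0, 3.138]
force: [0.4, -0.1, 0.9]
grip_width: 0.0945
grip_force: 0.0
```

Run:
```python
from h import *
c=shot("wrist","w1");o=telemetry.get_obs();print(o["ee_pos"],o["eef_rot"],o["qpos"],c["origin"],o["force"])
```

```text
[ 0.46070616 -0.02244536  0.21575922] [ 3.14154185e+00 -2.02667402e-04  3.13767025e+00] [-1.28129711e-01  7.46536054e-02  1.71299393e+00  2.59054068e-05
  1.35415251e+00 -1.69500920e+00] [ 0.37812019 -0.02291917  0.41751562] [-0.10143457 -0.08714333  0.32679266]
```

View pics/w1.png

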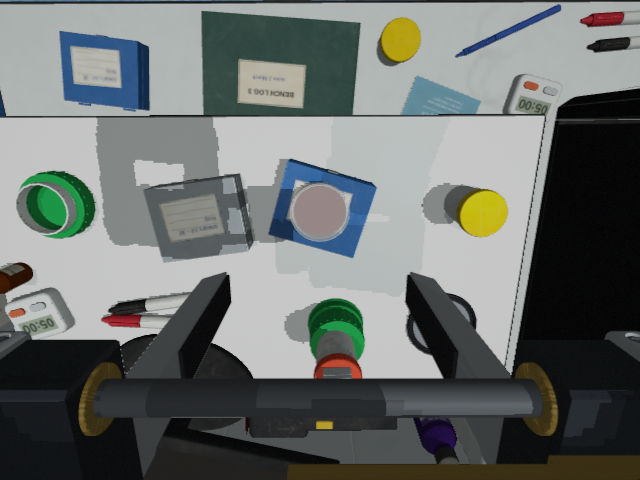

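The wrist view shows the dish at (319,212) on the blue box, whose centre is near (324,208). It also shows the pile below centre at (338,340), the base at (58,205) and the stand at (441,324).

Run:
```python
from h import *
c=ld("w1")
def pe(n,col,z,bx):
    for b in blobs(c,col,60,bx)[:3]:
        e=cv2.fitEllipse(cv2.convexHull(b));print(n,np.round(e[0],1),np.round(e[1],1),plane(c,*e[0],z).round(4))
pe("dish","pink",.047,(280,170,360,250))
pe("yellow","yellow",.06,(440,170,530,250))
pe("base","green",.022,(0,160,110,250))
pe("lid","green",.05,(300,280,375,380))
for b in blobs(c,"blue",60,(255,150,385,265))[:1]:
    r=cv2.boxPoints(cv2.minAreaRect(b));print("blue",[plane(c,*p,.034)[:2].round(4) for p in r])
print(plane(c,441,324,.006))
```

```text
dish [319.4 210.3] [49.5 51. ] [ 0.4593 -0.0211  0.047 ]
yellow [483.1 213.1] [43.3 49.4] [0.4599 0.1436 0.06  ]
base [ 55.4 204.1] [65.3 78.4] [ 0.4568 -0.3123  0.022 ]
base [ 45.8 207.5] [34.1 47.8] [ 0.4605 -0.3237  0.022 ]
lid [336.2 333.1] [57.7 72.1] [ 0.602  -0.0021  0.05  ]
blue [array([ 0.4868, -0.0789]), array([ 0.407 , -0.0526]), array([0.4344, 0.0395]), array([0.5176, 0.0182])]
[0.61620677 0.13320848 0.006     ]
```

>>> {"name": "carry_out", "arguments": {
  "plan": [
    [[0.5, 1, 30, 0, 0, 0, 94], [0, 0, 35, 0, 0, 0, 94], [0, 0, 35, 0, 0, 0, 94], [0, 0, 30, 0, 0, 0, 94], [0, 0, 25, 0, 0, 0, 94], [0, 0, 12, 0, 0, 0, 94], [0, 0, 8, 0, 0, 0, 94], [0, 0, 0, 0, 0, 0, 94], [0, 0, 0, 0, 0, 0, 55], [0, 0, 0, 0, 0, 0, 55], [0, 0, 0, 0, 0, 0, 55], [0, 0, 0, 0, 0, 0, 55], [0, 0, 0, 0, 0, 0, 55], [0, 0, 0, 0, 0, 0, 55], [0, 0, 0, 0, 0, 0, 55], [0, 0, 0, 0, 0, 0, 55]]
  ],
  "squeeze": 15
}}

```text
time_s: 4.95
ee_pos: [0.4603, -0.0215, 0.0409]
eef_rot: [-3.142, 0.0, -3.141]
force: [-0.2, 0.0, 0.7]
grip_width: 0.0551
grip_force: 0.0
```

Run:
```python
from h import *
c=shot("wrist","w2");s=shot("scene","s2")
a=cv2.imread("pics/w2.png")[130:400,180:480];b=cv2.resize(cv2.imread("pics/s2.png")[190:310,180:300],(500,500),interpolation=cv2.INTER_CUBIC)
cv2.imwrite("pics/x2.png",np.hstack([cv2.copyMakeBorder(a,0,230,0,0,0),b]))
print(telemetry.get_obs())
```

```text
{'time_s': 5.05, 'qpos': array([-1.26082598e-01,  2.87433645e-01,  1.90807900e+00,  7.81374320e-06,
        9.46114546e-01, -1.69754554e+00]), 'joint_vel': array([ 0.00141319,  0.0003394 , -0.00144597,  0.00056667, -0.00200366,
       -0.00148995]), 'tau': array([ 9.47824410e-04, -4.54016626e+01, -2.82149291e+01, -2.05280440e-02,
        7.33113661e-02,  1.14294082e-03]), 'ee_pos': array([ 0.46026316, -0.02144593,  0.04085877]), 'eef_rot': array([ 3.14158200e+00, -3.34631872e-05, -3.14093061e+00]), 'force': array([-0.06338858,  0.13939636,  0.81792094]), 'moment': array([ 0.02682899, -0.12370263, -0.03328866]), 'grip_force': 0.0, 'grip_width': 0.054724191983372014}
```

View pics/x2.png

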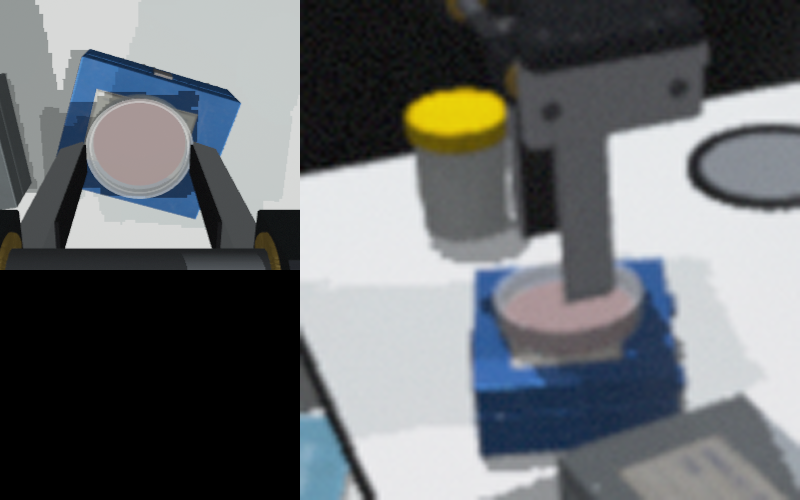

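Run:
```python
from h import *
s=ld("s2");w=ld("w2")
f=lambda p:((proj(s,p)-[180,190])*4.1667+[300,0]).round(0)
g=lambda p:(proj(w,p)-[180,130]).round(0)
C=np.array([.4603,-.0215])
for n,q in(("tip in",[.4603,-.049,.041]),("tip out",[.4603,-.0615,.041]),("dish near top",[.4603,-.0525,.049]),("dish near bot",[.4603,-.0525,.034]),("dish far top",[.4603,.0095,.049]),("dish L top",[.4293,-.0215,.049]),("dish R top",[.4913,-.0215,.049]),
 ("box corner",[.41,-.055,.034]),("box corner",[.489,-.078,.034]),("box corner0",[.41,-.055,.0])): print(n,f(q),g(q))
```

```text
tip in [584. 339.] [ 92. 143.]
tip out [594. 354.] [ 71. 143.]
dish near top [586. 326.] [ 85. 149.]
dish near bot [588. 357.] [ 88. 139.]
dish far top [540. 257.] [193. 149.]
dish L top [490. 306.] [139.  97.]
dish R top [632. 276.] [139. 197.]
box corner [471. 388.] [80. 57.]
box corner [675. 373.] [ 50. 181.]
box corner0 [477. 457.] [88. 49.]
```

The crop shows the fingertip ending at (590,303), about 17 mm above the TCP plane, so the tips draw back when open. I'll calibrate tip height against opening in the air.

>>> {"name": "carry_out", "arguments": {
  "plan": [
    [[0, 0, -30, 0, 0, 0, 63], [0, 0, -30, 0, 0, 0, 63], [0, 0, 0, 0, 0, 0, 63], [0, 0, 0, 0, 0, 0, 63], [0, 0, 0, 0, 0, 0, 63]]
  ]
}}

```text
time_s: 5.47
ee_pos: [0.46, -0.0214, 0.1003]
eef_rot: [3.141, -0.001, -3.141]
force: [-0.4, 0.1, -1.3]
grip_width: 0.0631
grip_force: 0.0
```

Run:
```python
from h import *
shot("scene","o63");print(telemetry.get_obs()["ee_pos"])
```

```text
[ 0.45972921 -0.0213867   0.09991621]
```

>>> {"name": "carry_out", "arguments": {
  "plan": [
    [[0, 0, 0, 0, 0, 0, 28], [0, 0, 0, 0, 0, 0, 28], [0, 0, 0, 0, 0, 0, 28], [0, 0, 0, 0, 0, 0, 28], [0, 0, 0, 0, 0, 0, 28], [0, 0, 0, 0, 0, 0, 28]]
  ]
}}

```text
time_s: 6.02
ee_pos: [0.4602, -0.0215, 0.1008]
eef_rot: [3.142, -0.0, -3.141]
force: [0.6, 0.0, -0.1]
grip_width: 0.029
grip_force: 0.0
```

Run:
```python
from h import *
shot("scene","o28")
o=telemetry.get_obs();print(o["ee_pos"],o["grip_width"])
ims=[]
for f,w in(("o63",63),("o28",28)):
    c=ld(f);im=cv2.resize(cv2.imread(f"pics/{f}.png")[150:290,190:290],None,fx=4,fy=4,interpolation=cv2.INTER_CUBIC)
    for k,z in enumerate((0,.01,.02)):
        p=o["ee_pos"]+[0,-w/2000,z];q=(proj(c,p)-[190,150])*4;cv2.drawMarker(im,(int(q[0]),int(q[1])),[(0,0,255),(0,255,0),(255,0,0)][k],0,30,1)
    ims.append(im)
cv2.imwrite("pics/cal.png",np.hstack(ims))
```

```text
[ 0.46024054 -0.02142842  0.10079456] 0.02829995394682518
```

View pics/cal.png

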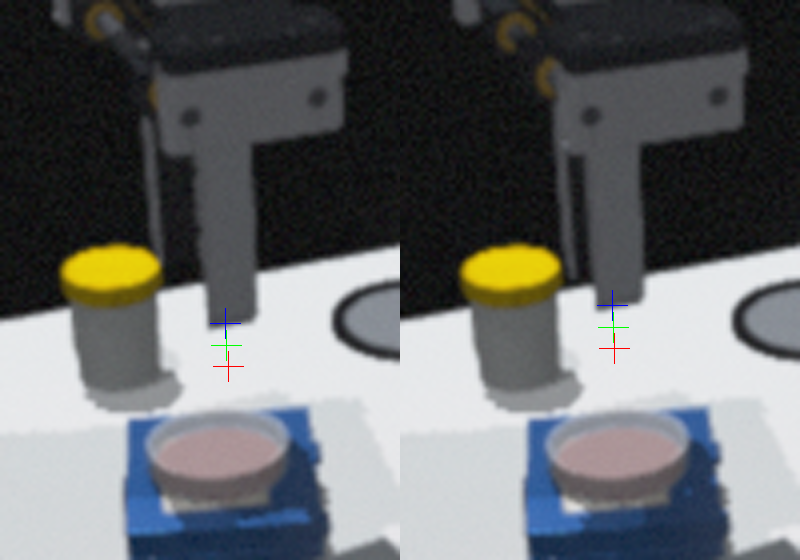

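In both panels the visible fingertip sits at the blue marker, 20 mm above the TCP, at either opening. The real tips are therefore about 19 mm behind the reported TCP, so I'll descend lower in careful steps.

>>> {"name": "carry_out", "arguments": {
  "plan": [
    [[0, 0, 0, 0, 0, 0, 80], [0, 0, 0, 0, 0, 0, 80], [0, 0, 0, 0, 0, 0, 80], [0, 0, 0, 0, 0, 0, 80], [0, 0, 0, 0, 0, 0, 80], [0, 0, 0, 0, 0, 0, 80], [0, 0, 30, 0, 0, 0, 80], [0, 0, 20, 0, 0, 0, 80], [0, 0, 15, 0, 0, 0, 80], [0, 0, 10, 0, 0, 0, 80], [0, 0, 3, 0, 0, 0, 80], [0, 0, 0, 0, 0, 0, 80]]
  ]
}}

```text
time_s: 7.07
ee_pos: [0.4601, -0.0214, 0.0226]
eef_rot: [3.141, -0.001, -3.141]
force: [0.5, -0.4, -0.7]
grip_width: 0.08
grip_force: 0.0
```

>>> {"name": "carry_out", "arguments": {
  "plan": [
    [[0, 0, 0, 0, 0, 0, 55], [0, 0, 0, 0, 0, 0, 55], [0, 0, 0, 0, 0, 0, 55], [0, 0, 0, 0, 0, 0, 55], [0, 0, 0, 0, 0, 0, 55], [0, 0, 0, 0, 0, 0, 55]]
  ]
}}

```text
time_s: 7.57
ee_pos: [0.4607, -0.0215, 0.0234]
eef_rot: [-3.141, 0.001, -3.141]
force: [-1.2, 0.1, 5.6]
grip_width: 0.0568
grip_force: 15.0
```

>>> {"name": "carry_out", "arguments": {
  "plan": [
    [[0, 0, -6, 0, 0, 0, 50], [0, 0, -14, 0, 0, 0, 50], [0, 0, -20, 0, 0, 0, 50], [0, 0, -20, 0, 0, 0, 50], [0, 0, -20, 0, 0, 0, 50], [-5, 5, 0, 0, 0, 0, 50], [-12, 12, 0, 0, 0, 0, 50], [-16, 16, 0, 0, 0, 0, 50], [-18, 18, 0, 0, 0, 0, 50], [-18, 18, 0, 0, 0, 0, 50], [-18, 18, 0, 0, 0, 0, 50], [-18, 18, 0, 0, 0, 0, 50], [-18, 18, 0, 0, 0, 0, 50], [-16, 16, 0, 0, 0, 0, 50], [-12, 10, 0, 0, 0, 0, 50], [-6.5, 4.5, 0, 0, 0, 0, 50], [0, 0, 0, 0, 0, 0, 50], [0, 0, 0, 0, 0, 0, 50]]
  ]
}}

```text
time_s: 9.07
ee_pos: [0.6171, 0.1319, 0.1021]
eef_rot: [-3.141, -0.001, -3.141]
force: [0.5, 0.4, 0.8]
grip_width: 0.0565
grip_force: 15.0
```

Run:
```python
from h import *
c=shot("wrist","w3");s=shot("scene","s3")
a=cv2.imread("pics/w3.png")[100:480,100:540];b=cv2.resize(cv2.imread("pics/s3.png")[150:250,240:330],(360,400),interpolation=cv2.INTER_CUBIC)
cv2.imwrite("pics/x3.png",np.hstack([cv2.copyMakeBorder(a,0,20,0,0,0),b]))
print(telemetry.get_obs()["ee_pos"])
```

```text
[0.61713688 0.13150387 0.10271351]
```

View pics/x3.png

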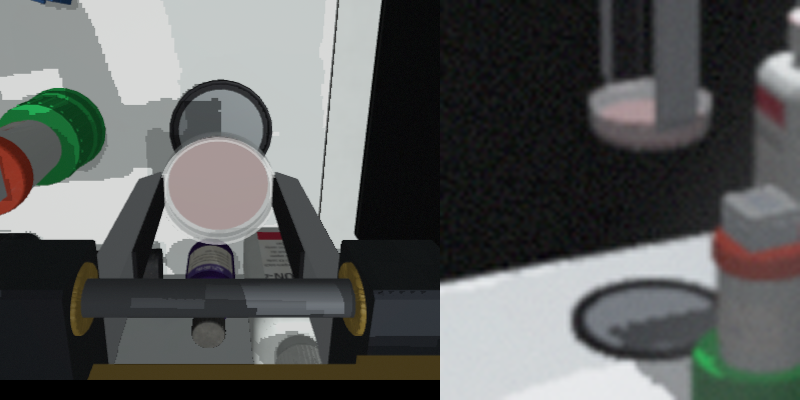

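The dish is held level at crop (218,188), with the stand at crop (221,130).

Run:
```python
from h import *
c=ld("w3")
print(plane(c,321,230,.006),plane(c,318,288,.126))
b=blobs(c,"pink",200,(250,220,390,350))[0];e=cv2.fitEllipse(cv2.convexHull(b));print(e,plane(c,*e[0],.123))
g=c["pixels"].max(2);m=np.zeros_like(g);m[170:240,255:385]=(g[170:240,255:385]<70)*255
b=np.vstack(cv2.findContours(m,cv2.RETR_EXTERNAL,cv2.CHAIN_APPROX_NONE)[0]);h=cv2.convexHull(b);P=np.array([plane(c,*p[0],.006)[:2] for p in h]);P=P
A=np.c_[2*P,np.ones(len(P))];x=np.linalg.lstsq(A,(P**2).sum(1),rcond=None)[0];print("stand",x[:2],np.sqrt(x[2]+x[:2]@x[:2]))
```

```text
[0.61684906 0.13421117 0.006     ] [0.61578964 0.13149221 0.126     ]
((317.8446044921875, 284.780029296875), (87.16140747070312, 98.7106704711914), 89.88431549072266) [0.61526676 0.13141207 0.123     ]
stand [0.61729907 0.13369497] 0.04302599188365197
```

>>> {"name": "carry_out", "arguments": {
  "plan": [
    [[-1, 1.5, 15, 0, 0, 0, 50], [0, 0, 25, 0, 0, 0, 50], [0, 0, 25, 0, 0, 0, 50], [0, 0, 20, 0, 0, 0, 50], [0, 0, 12, 0, 0, 0, 50], [0, 0, 5, 0, 0, 0, 50], [0, 0, 3, 0, 0, 0, 50], [0, 0, 2, 0, 0, 0, 50], [0, 0, 1, 0, 0, 0, 50], [0, 0, 0, 0, 0, 0, 50]]
  ]
}}

```text
time_s: 10.0
ee_pos: [0.6191, 0.1337, -0.0044]
eef_rot: [3.141, 0.001, -3.141]
force: [-0.4, 0.6, -0.4]
grip_width: 0.0569
grip_force: 15.0
```

>>> {"name": "carry_out", "arguments": {
  "plan": [
    [[0, 0, 1, 0, 0, 0, 50], [0, 0, 1, 0, 0, 0, 50], [0, 0, 1, 0, 0, 0, 50], [0, 0, 0, 0, 0, 0, 50], [0, 0, 0, 0, 0, 0, 50]]
  ]
}}

```text
time_s: 10.42
ee_pos: [0.6189, 0.1337, -0.0076]
eef_rot: [3.141, 0.001, -3.141]
force: [-1.9, -1.6, 4.4]
grip_width: 0.0569
grip_force: 15.0
```

>>> {"name": "carry_out", "arguments": {
  "plan": [
    [[0, 0, 0, 0, 0, 0, 72], [0, 0, 0, 0, 0, 0, 72], [0, 0, 0, 0, 0, 0, 72], [0, 0, -5, 0, 0, 0, 72], [0, 0, -20, 0, 0, 0, 72], [0, 0, -40, 0, 0, 0, 72], [0, 0, -40, 0, 0, 0, 72], [0, 0, -40, 0, 0, 0, 72], [0, 0, -33, 0, 0, 0, 72], [0, -15, 0, 0, 0, 0, 60], [0, -30, 0, 0, 0, 0, 60], [0, -30, 0, 0, 0, 0, 60], [0, -30, 0, 0, 0, 0, 60], [0, -24, 0, 0, 0, 0, 60], [3, -9, 0, 0, 0, 0, 60], [0, 0, 0, 0, 0, 0, 60], [0, 0, 0, 0, 0, 0, 60]]
  ]
}}

```text
time_s: 11.83
ee_pos: [0.6157, -0.004, 0.1699]
eef_rot: [3.141, 0.0, -3.141]
force: [1.3, 1.4, 0.1]
grip_width: 0.0601
grip_force: 0.0
```

Run:
```python
from h import *
c=shot("wrist","w4");s=shot("scene","s4")
a=cv2.imread("pics/w4.png")[100:480,100:540];b=cv2.resize(cv2.imread("pics/s4.png")[150:260,240:340],(360,396),interpolation=cv2.INTER_CUBIC)
cv2.imwrite("pics/x4.png",np.hstack([cv2.copyMakeBorder(a,0,16,0,0,0),b]))
print(telemetry.get_obs()["ee_pos"])
for b in blobs(c,"red",60,(200,150,450,350))[:2]: 
    e=cv2.fitEllipse(cv2.convexHull(b));print(e,plane(c,*e[0],.11))
```

```text
[ 0.61578238 -0.00307237  0.16990757]
((319.0316162109375, 243.38284301757812), (60.226409912109375, 62.88499069213867), 81.19062805175781) [ 0.6159022  -0.00342235  0.11      ]
```

View pics/x4.png

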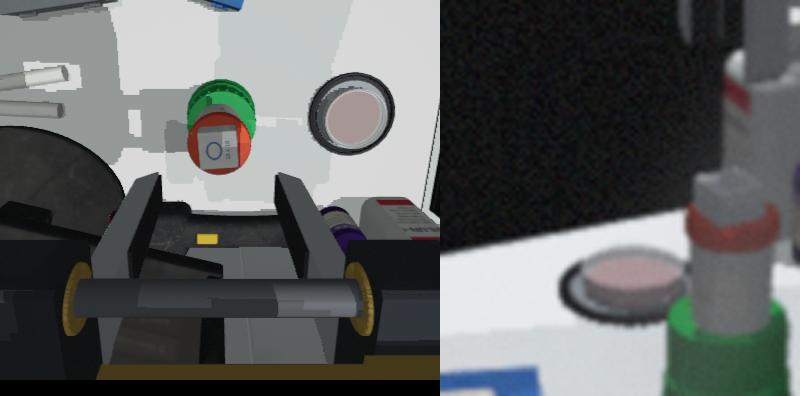

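The dish is in the stand, at crop (357,120) against the stand at (351,113). The cover box is on the red cap at crop (218,146), turned a few degrees.

Run:
```python
from h import *
c=ld("w4")
h=cv2.convexHull(blobs(c,"red",60,(200,150,450,350))[0]);m=np.zeros((480,640),np.uint8);cv2.fillPoly(m,[h],255)
hs=cv2.cvtColor(c["pixels"],cv2.COLOR_RGB2HSV);m&=cv2.inRange(hs,(0,0,60),(180,90,255))
m=cv2.morphologyEx(m,cv2.MORPH_OPEN,np.ones((5,5)))
b=max(cv2.findContours(m,0,1)[0],key=cv2.contourArea);r=cv2.minAreaRect(b);print(r)
P=np.array([plane(c,*p,.128)[:2] for p in cv2.boxPoints(r)]);print(P.round(4),P.mean(0));
for p,q in zip(P,np.roll(P,-1,0)): print(np.degrees(np.arctan2(*(q-p)[::-1])),np.linalg.norm(q-p))
P=P.mean(0)
for b in blobs(c,"pink",200,(400,150,520,290))[:1]:
    e=cv2.fitEllipse(cv2.convexHull(b));print("dish",e,plane(c,*e[0],.015))
g=c["pixels"].max(2);m=np.zeros_like(g);m[165:262,400:500]=(g[165:262,400:500]<60)*255
h=cv2.convexHull(max(cv2.findContours(m,0,1)[0],key=cv2.contourArea));e=cv2.fitEllipse(h);print("stand",e,plane(c,*e[0],.006))
```

```text
((317.359130859375, 246.82321166992188), (42.46753692626953, 39.73447799682617), 86.98721313476562)
[[ 0.5981 -0.0192]
 [ 0.5966  0.0083]
 [ 0.6279  0.0103]
 [ 0.6295 -0.0181]] [ 0.61301253 -0.00468555]
93.11333698869385 0.027513764499722856
3.7432904335385984 0.031435574402168424
-86.78779899769036 0.02847821104233031
-178.01264794374626 0.03148889399781328
dish ((453.2047424316406, 216.78355407714844), (47.17911148071289, 54.82039260864258), 48.08731460571289) [0.61792001 0.13212006 0.015     ]
stand ((451.1668395996094, 213.08811950683594), (78.94471740722656, 87.74634552001953), 59.889076232910156) [0.61615769 0.13306544 0.006     ]
```

>>> {"name": "carry_out", "arguments": {
  "plan": [
    [[1, -0.5, 20, 0, 0, -0.06, 60], [0, 0, 30, 0, 0, 0, 50], [0, 0, 15, 0, 0, 0, 50], [0, 0, 7, 0, 0, 0, 50], [0, 0, 3, 0, 0, 0, 50], [0, 0, 0, 0, 0, 0, 50], [0, 0, 0, 0, 0, 0, 50]]
  ]
}}

```text
time_s: 12.52
ee_pos: [0.6153, -0.0045, 0.096]
eef_rot: [-3.141, 0.002, -3.08]
force: [0.1, -0.5, 1.1]
grip_width: 0.0501
grip_force: 0.0
```

>>> {"name": "carry_out", "arguments": {
  "plan": [
    [[0, 0, 0, 0, 0, 0, 22], [0, 0, 0, 0, 0, 0, 22], [0, 0, 0, 0, 0, 0, 22], [0, 0, 0, 0, 0, 0, 22], [0, 0, 0, 0, 0, 0, 22], [0, 0, 0, 0, 0, 0, 22]]
  ],
  "squeeze": 10
}}

```text
time_s: 13.02
ee_pos: [0.6149, -0.0049, 0.0953]
eef_rot: [-3.142, 0.001, -3.081]
force: [-0.2, 0.1, 3.6]
grip_width: 0.0274
grip_force: 10.0
```

>>> {"name": "carry_out", "arguments": {
  "plan": [
    [[0, 0, -5, 0, 0, 0, 20], [0, 0, -15, 0, 0, 0, 20], [0, 0, -20, 0, 0, 0, 20], [6, 0, -5, 0, 0, 0, 20], [20, -1, 0, 0, 0, 0, 20], [30, -1, 0, 0, 0, 0, 20], [35, -2, 0, 0, 0, 0, 20], [30, -1, 0, 0, 0, 0, 20], [20, -1, 5, 0, 0, 0, 20], [9, 0, 15, 0, 0, 0, 20], [3.5, 0, 30, 0, 0, 0, 20], [0, 0, 30, 0, 0, 0, 20], [0, 0, 20, 0, 0, 0, 20], [0, 0, 10, 0, 0, 0, 20], [0, 0, 0, 0, 0, 0, 20], [0, 0, 0, 0, 0, 0, 20]]
  ]
}}

```text
time_s: 14.35
ee_pos: [0.462, -0.0202, 0.0303]
eef_rot: [3.142, 0.0, -3.081]
force: [-0.5, 1.1, 0.4]
grip_width: 0.0275
grip_force: 10.0
```

>>> {"name": "carry_out", "arguments": {
  "plan": [
    [[0, 0, 6, 0, 0, 0, 20], [0, 0, 2, 0, 0, 0, 20], [0, 0, 1.5, 0, 0, 0, 20], [0, 0, 1, 0, 0, 0, 20], [0, 0, 0, 0, 0, 0, 20], [0, 0, 0, 0, 0, 0, 20]]
  ]
}}

```text
time_s: 14.85
ee_pos: [0.462, -0.0202, 0.0195]
eef_rot: [-3.142, 0.0, -3.081]
force: [-0.5, 0.3, -0.4]
grip_width: 0.0271
grip_force: 10.0
```

>>> {"name": "carry_out", "arguments": {
  "plan": [
    [[0, 0, 1, 0, 0, 0, 20], [0, 0, 0.5, 0, 0, 0, 20], [0, 0, 0, 0, 0, 0, 20], [0, 0, 0, 0, 0, 0, 20]]
  ]
}}

```text
time_s: 15.18
ee_pos: [0.4623, -0.0202, 0.0186]
eef_rot: [-3.141, 0.001, -3.081]
force: [-2.9, 1.0, 9.9]
grip_width: 0.0274
grip_force: 10.0
```

>>> {"name": "carry_out", "arguments": {
  "plan": [
    [[0, 0, 0, 0, 0, 0, 40], [0, 0, 0, 0, 0, 0, 45], [0, 0, -3, 0, 0, 0, 45], [0, 0, -20, 0, 0, 0, 70], [0, 0, -35, 0, 0, 0, 70], [0, 0, -35, 0, 0, 0, 70], [0, 0, -35, 0, 0, 0, 70], [0, 0, -15, 0, 0, 0, 70], [-10, 1, 0, 0, 0, 0.06, 70], [-25, 3, 0, 0, 0, 0, 70], [-35, 4, 0, 0, 0, 0, 70], [-35, 4, 0, 0, 0, 0, 70], [-30, 3, 0, 0, 0, 0, 70], [-14, 1.5, 0, 0, 0, 0, 70], [-4, 0, 0, 0, 0, 0, 70], [0, 0, 0, 0, 0, 0, 70], [0, 0, 0, 0, 0, 0, 70]]
  ]
}}

```text
time_s: 16.6
ee_pos: [0.614, -0.0031, 0.1608]
eef_rot: [-3.142, -0.001, -3.141]
force: [-0.3, 0.2, 0.4]
grip_width: 0.0698
grip_force: 0.0
```

Run:
```python
from h import *
c=shot("wrist","w5");t=shot("top","t5")
a=cv2.imread("pics/w5.png")[60:480,100:540];b=cv2.resize(cv2.imread("pics/t5.png")[250:350,230:320],(360,400),interpolation=cv2.INTER_CUBIC)
cv2.imwrite("pics/x5.png",np.hstack([a,cv2.copyMakeBorder(b,0,20,0,0,0)]))
print(telemetry.get_obs()["ee_pos"],telemetry.get_obs()["eef_rot"])
for b in blobs(c,"red",60,(200,150,450,350))[:2]: 
    e=cv2.fitEllipse(cv2.convexHull(b));print(e,plane(c,*e[0],.11))
```

```text
[ 0.61403744 -0.00308304  0.16125161] [-3.14154950e+00  1.50045266e-04 -3.14108325e+00]
((317.77728271484375, 249.56671142578125), (61.09757995605469, 64.867919921875), 92.91868591308594) [ 0.61612619 -0.00349031  0.11      ]
```

View pics/x5.png

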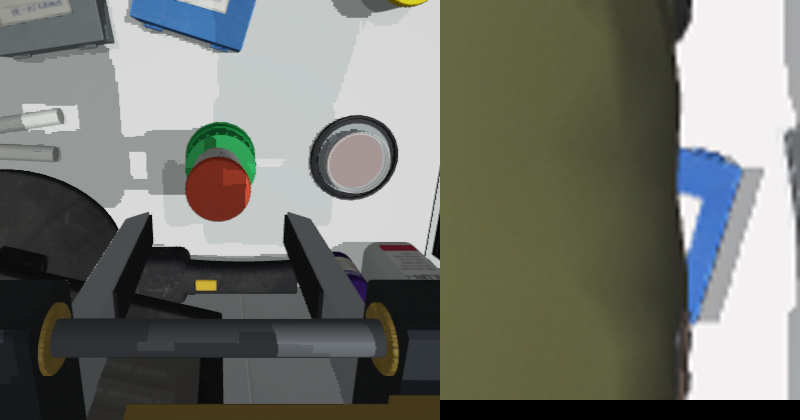

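The red cap is at crop (218,188), i.e. (0.616,-0.0035), and is free of the cover box. The top view of the blue box is hidden by the arm.

>>> {"name": "carry_out", "arguments": {
  "plan": [
    [[-2.5, -0.5, 25, 0, 0, 0, 70], [0, 0, 30, 0, 0, 0, 70], [0, 0, 20, 0, 0, 0, 70], [0, 0, 12, 0, 0, 0, 70], [0, 0, 6, 0, 0, 0, 70], [0, 0, 2, 0, 0, 0, 70], [0, 0, 0, 0, 0, 0, 70], [0, 0, 0, 0, 0, 0, 44], [0, 0, 0, 0, 0, 0, 44], [0, 0, 0, 0, 0, 0, 44], [0, 0, 0, 0, 0, 0, 44], [0, 0, 0, 0, 0, 0, 44], [0, 0, 0, 0, 0, 0, 44]]
  ],
  "squeeze": 15
}}

```text
time_s: 17.78
ee_pos: [0.6176, -0.0034, 0.0664]
eef_rot: [3.142, 0.001, -3.141]
force: [-0.1, 1.1, 4.1]
grip_width: 0.0489
grip_force: 15.0
```

>>> {"name": "carry_out", "arguments": {
  "plan": [
    [[0, 0, -4, 0, 0, 0, 44], [0, 0, -12, 0, 0, 0, 44], [0, 0, -20, 0, 0, 0, 44], [4, 0, -10, 0, 0, 0, 44], [8, -12, 0, 0, 0, 0, 44], [12, -22, 0, 0, 0, 0, 44], [14, -28, 0, 0, 0, 0, 44], [14, -30, 0, 0, 0, 0, 44], [14, -30, 0, 0, 0, 0, 44], [14, -30, 0, 0, 0, 0, 44], [14, -30, 0, 0, 0, 0, 44], [14, -30, 0, 0, 0, 0, 44], [14, -30, 0, 0, 0, 0, 44], [14, -28, 0, 0, 0, 0, 44], [12, -24, 0, 0, 0, 0, 44], [7, -15, 0, 0, 0, 0, 44], [3, -6, 0, 0, 0, 0, 44], [0, 0, 0, 0, 0, 0, 44], [0, 0, 0, 0, 0, 0, 44]]
  ]
}}

```text
time_s: 19.37
ee_pos: [0.4592, -0.3181, 0.1115]
eef_rot: [3.141, -0.0, -3.141]
force: [0.3, -0.2, -0.8]
grip_width: 0.0487
grip_force: 15.0
```

Run:
```python
from h import *
c=shot("wrist","w6");s=shot("scene","s6");t=shot("top","t6")
a=cv2.imread("pics/w6.png")[100:480,160:480];b=cv2.resize(cv2.imread("pics/s6.png")[240:430,240:400],(240,285),interpolation=cv2.INTER_CUBIC)
d=cv2.resize(cv2.imread("pics/t6.png")[260:350,230:310],(240,270))
k=lambda i:cv2.copyMakeBorder(i,0,380-i.shape[0],0,0,0)
cv2.imwrite("pics/x6.png",np.hstack([k(a),k(b),k(d)]))
print(telemetry.get_obs()["ee_pos"],telemetry.get_obs()["eef_rot"])
for im,n,bx in((c,"w",(200,100,450,400)),(t,"t",(380,270,460,350)),(s,"s",(250,340,380,430))):
  for b in blobs(im,"green",60,bx)[:3]:
    e=cv2.fitEllipse(cv2.convexHull(b));print(n,e,plane(im,*e[0],.022))
b=blobs(c,"red",60,(200,100,450,400))[0];e=cv2.fitEllipse(cv2.convexHull(b));print("red",e,plane(c,*e[0],.156))
```

```text
[ 0.45991758 -0.31759343  0.11177983] [ 3.14143689e+00 -2.31504375e-05 -3.13961899e+00]
w ((317.9693603515625, 228.9180450439453), (87.57998657226562, 88.04051208496094), 72.17317199707031) [ 0.45626243 -0.31832372  0.022     ]
w ((318.00018310546875, 233.11297607421875), (55.54772186279297, 62.28206253051758), 89.91659545898438) [ 0.45988312 -0.31829592  0.022     ]
s ((314.589111328125, 389.396728515625), (50.71487808227539, 56.00927734375), 96.84248352050781) [ 0.45483855 -0.32969084  0.022     ]
s ((315.1265869140625, 379.2887268066406), (19.087013244628906, 34.333316802978516), 92.17915344238281) [ 0.46327652 -0.31329042  0.022     ]
red ((317.4615478515625, 304.2940673828125), (90.50202941894531, 99.13982391357422), 94.35589599609375) [ 0.4569195  -0.31884091  0.156     ]
```

View pics/x6.png

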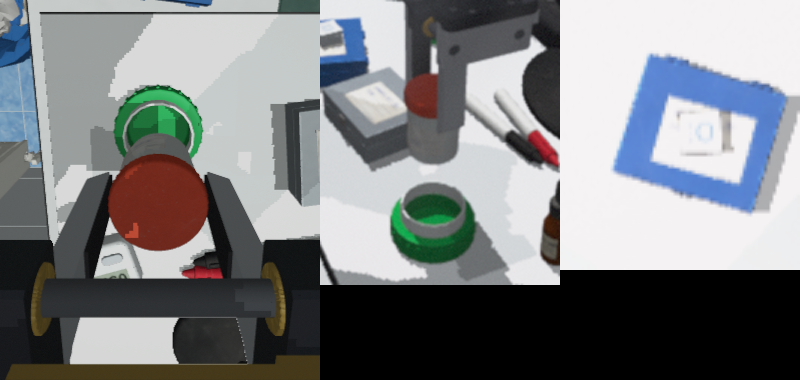

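The cup hangs level above the base, which shows at crop (158,125), and the cover box sits centred on the blue box.

>>> {"name": "carry_out", "arguments": {
  "plan": [
    [[-0.5, 0, 15, 0, 0, 0, 44], [0, 0, 20, 0, 0, 0, 44], [0, 0, 13, 0, 0, 0, 44], [0, 0, 5, 0, 0, 0, 44], [0, 0, 5, 0, 0, 0, 44], [0, 0, 5, 0, 0, 0, 44], [0, 0, 4, 0, 0, 0, 44], [0, 0, 4, 0, 0, 0, 44], [0, 0, 0, 0, 0, 0, 44]]
  ]
}}

```text
time_s: 20.27
ee_pos: [0.4599, -0.3184, 0.0404]
eef_rot: [3.141, -0.0, -3.141]
force: [-1.0, -0.2, -0.9]
grip_width: 0.0484
grip_force: 15.0
```

>>> {"name": "carry_out", "arguments": {
  "plan": [
    [[0, 0, 5, 0, 0, 0, 44], [0, 0, 5, 0, 0, 0, 44], [0, 0, 4, 0, 0, 0, 44], [0, 0, 2, 0, 0, 0, 44], [0, 0, 1, 0, 0, 0, 44], [0, 0, 1, 0, 0, 0, 44], [0, 0, 0, 0, 0, 0, 44], [0, 0, 0, 0, 0, 0, 44]]
  ]
}}

```text
time_s: 20.93
ee_pos: [0.4601, -0.3186, 0.0229]
eef_rot: [-3.141, 0.0, -3.141]
force: [0.2, -0.6, -1.0]
grip_width: 0.0486
grip_force: 15.0
```

>>> {"name": "carry_out", "arguments": {
  "plan": [
    [[0, 0, 1, 0, 0, 0, 44], [0, 0, 0.5, 0, 0, 0, 44], [0, 0, 0.5, 0, 0, 0, 44], [0, 0, 0, 0, 0, 0, 44], [0, 0, 0, 0, 0, 0, 44]]
  ]
}}

```text
time_s: 21.35
ee_pos: [0.4603, -0.3186, 0.0215]
eef_rot: [-3.141, 0.001, -3.141]
force: [-1.2, 2.9, 7.2]
grip_width: 0.0487
grip_force: 15.0
```

>>> {"name": "carry_out", "arguments": {
  "plan": [
    [[0, 0, 0, 0, 0, 0, 64], [0, 0, 0, 0, 0, 0, 64], [0, 0, 0, 0, 0, 0, 64], [0, 0, -5, 0, 0, 0, 64], [0, 0, -15, 0, 0, 0, 64], [0, 0, -30, 0, 0, 0, 64], [0, 0, -35, 0, 0, 0, 80], [0, 0, -35, 0, 0, 0, 80], [0, 0, -20, 0, 0, 0, 80], [0, 0, 0, 0, 0, 0, 80], [0, 0, 0, 0, 0, 0, 80]]
  ]
}}

```text
time_s: 22.27
ee_pos: [0.4603, -0.3188, 0.1618]
eef_rot: [-3.14, 0.002, -3.141]
force: [-0.1, 0.5, -1.4]
grip_width: 0.0798
grip_force: 0.0
```

Run:
```python
from h import *
c=shot("wrist","w7");s=shot("scene","s7")
a=cv2.imread("pics/w7.png")[100:480,160:480];b=cv2.resize(cv2.imread("pics/s7.png")[310:430,240:400],(480,360),interpolation=cv2.INTER_CUBIC)
cv2.imwrite("pics/x7.png",np.hstack([a,cv2.copyMakeBorder(b,0,20,0,0,0)]))
print(telemetry.get_obs()["ee_pos"],telemetry.get_obs()["eef_rot"])
h=cv2.convexHull(np.vstack(blobs(c,"green",30,(200,100,450,400))));e=cv2.fitEllipse(h);print(e,plane(c,*e[0],.011),plane(c,*e[0],.022))
b=blobs(c,"red",60,(200,100,450,400))[0];e=cv2.fitEllipse(cv2.convexHull(b));print("red",e,plane(c,*e[0],.065),plane(c,*e[0],.059))
```

```text
[ 0.45961184 -0.31822652  0.15976938] [ 3.14055341e+00 -1.29483641e-03 -3.14086144e+00]
((318.8682861328125, 214.31625366210938), (75.8655776977539, 76.67562103271484), 158.46023559570312) [ 0.45930798 -0.31819863  0.011     ] [ 0.45674966 -0.31823275  0.022     ]
red ((318.5987854003906, 227.6815643310547), (54.34968566894531, 55.52533721923828), 80.1309814453125) [ 0.45839048 -0.31857585  0.065     ] [ 0.46001997 -0.31856145  0.059     ]
```

View pics/x7.png

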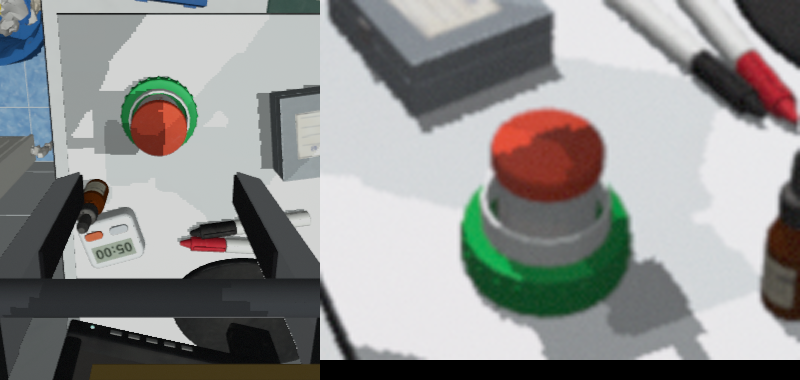

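The red cup stands upright in the base at crop (158,125).

>>> {"name": "carry_out", "arguments": {
  "plan": [
    [[-4, 6, 0, 0, 0, 0, 85], [-10, 18, 0, 0, 0, 0, 85], [-14, 28, 0, 0, 0, 0, 85], [-16, 34, 0, 0, 0, 0, 85], [-16, 34, 0, 0, 0, 0, 85], [-16, 34, 0, 0, 0, 0, 85], [-16, 34, 0, 0, 0, 0, 85], [-16, 34, 0, 0, 0, 0, 85], [-16, 34, 0, 0, 0, 0, 85], [-14, 28, 0, 0, 0, 0, 85], [-11, 20, 0, 0, 0, 0, 85], [-5, 9, 0, 0, 0, 0, 85], [-2, 2, 0, 0, 0, 0, 85], [0, 0, 0, 0, 0, 0, 85], [0, 0, 0, 0, 0, 0, 85]]
  ]
}}

```text
time_s: 23.62
ee_pos: [0.6154, -0.0045, 0.1605]
eef_rot: [-3.141, -0.001, 3.141]
force: [0.3, -0.0, -0.8]
grip_width: 0.0846
grip_force: 0.0
```

Run:
```python
from h import *
c=shot("wrist","w8");t=shot("top","t8")
print(telemetry.get_obs()["ee_pos"],telemetry.get_obs()["eef_rot"])
cv2.imwrite("pics/x8.png",cv2.imread("pics/w8.png")[100:480,160:560])
h=cv2.convexHull(np.vstack(blobs(c,"green",30,(200,100,450,400))));e=cv2.fitEllipse(h);print(e,plane(c,*e[0],.025))
x,y,w,hh=cv2.boundingRect(h);print(x,y,w,hh,plane(c,x+w/2,y+hh,.05))
```

```text
[ 0.61543318 -0.00470273  0.16083923] [-3.14147415e+00 -2.10046167e-04  3.14084757e+00]
((321.78192138671875, 220.39100646972656), (71.81244659423828, 80.16082763671875), 177.7012481689453) [ 0.61647541 -0.0010581   0.025     ]
287 181 71 80 [ 6.48444295e-01 -5.95218540e-04  5.00000000e-02]
```

View pics/x8.png

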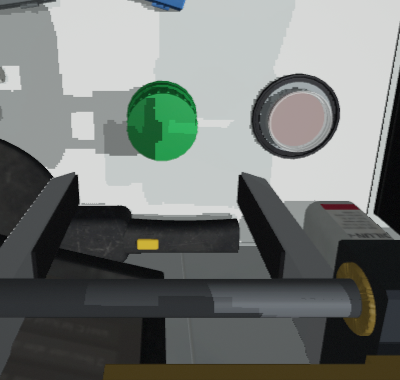

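The lid is at crop (162,122), i.e. centred near (0.617,-0.001).

>>> {"name": "carry_out", "arguments": {
  "plan": [
    [[-1.5, 3.7, 20, 0, 0, 0, 85], [0, 0, 35, 0, 0, 0, 85], [0, 0, 35, 0, 0, 0, 85], [0, 0, 30, 0, 0, 0, 85], [0, 0, 20, 0, 0, 0, 85], [0, 0, 10, 0, 0, 0, 85], [0, 0, 5, 0, 0, 0, 85], [0, 0, 1, 0, 0, 0, 85], [0, 0, 0, 0, 0, 0, 85], [0, 0, 0, 0, 0, 0, 85], [0, 0, 0, 0, 0, 0, 58], [0, 0, 0, 0, 0, 0, 58], [0, 0, 0, 0, 0, 0, 58], [0, 0, 0, 0, 0, 0, 58], [0, 0, 0, 0, 0, 0, 58], [0, 0, 0, 0, 0, 0, 58]]
  ],
  "squeeze": 18
}}

```text
time_s: 25.05
ee_pos: [0.6175, 0.0003, 0.0052]
eef_rot: [-3.142, 0.0, -3.141]
force: [-0.9, 0.2, 4.6]
grip_width: 0.0629
grip_force: 18.0
```

>>> {"name": "carry_out", "arguments": {
  "plan": [
    [[0, 0, -4, 0, 0, 0, 56], [0, 0, -12, 0, 0, 0, 56], [0, 0, -24, 0, 0, 0, 56], [0, 0, -30, 0, 0, 0, 56], [4, -6, -30, 0, 0, 0, 56], [10, -18, 0, 0, 0, 0, 56], [14, -28, 0, 0, 0, 0, 56], [16, -34, 0, 0, 0, 0, 56], [16, -34, 0, 0, 0, 0, 56], [16, -34, 0, 0, 0, 0, 56], [16, -34, 0, 0, 0, 0, 56], [16, -34, 0, 0, 0, 0, 56], [16, -34, 0, 0, 0, 0, 56], [14, -28, 0, 0, 0, 0, 56], [11, -20, 0, 0, 0, 0, 56], [6, -11, 0, 0, 0, 0, 56], [2, -4, 0, 0, 0, 0, 56], [0, 0, 0, 0, 0, 0, 56], [0, 0, 0, 0, 0, 0, 56]]
  ]
}}

```text
time_s: 26.63
ee_pos: [0.4611, -0.318, 0.105]
eef_rot: [3.141, 0.0, -3.14]
force: [0.4, 0.7, 0.1]
grip_width: 0.0629
grip_force: 18.0
```

Run:
```python
from h import *
c=shot("wrist","w9");s=shot("scene","s9")
a=cv2.imread("pics/w9.png")[100:480,160:480];b=cv2.resize(cv2.imread("pics/s9.png")[250:430,240:400],(400,450),interpolation=cv2.INTER_CUBIC)
cv2.imwrite("pics/x9.png",np.hstack([cv2.copyMakeBorder(a,0,70,0,0,0),b]))
print(telemetry.get_obs()["ee_pos"],telemetry.get_obs()["eef_rot"])
```

```text
[ 0.46120579 -0.31772498  0.10492544] [ 3.14144013e+00  3.98295660e-05 -3.13942070e+00]
```

View pics/x9.png

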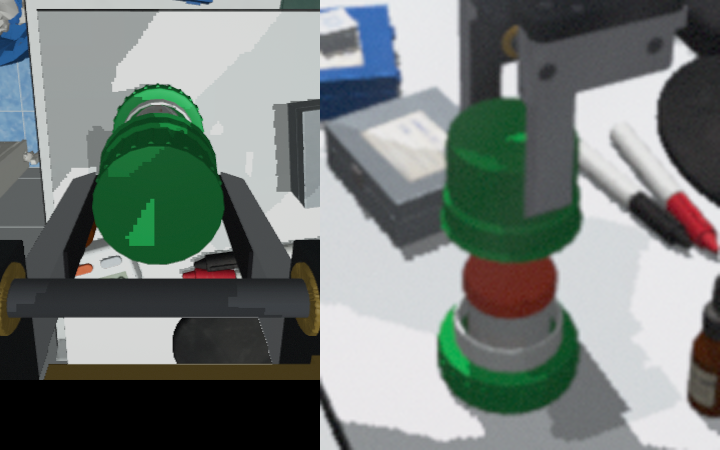

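The lid hangs level and centred over the cup and base.

>>> {"name": "carry_out", "arguments": {
  "plan": [
    [[0.7, -0.5, 12, 0, 0, 0, 56], [0, 0, 12, 0, 0, 0, 56], [0, 0, 10, 0, 0, 0, 56], [0, 0, 8, 0, 0, 0, 56], [0, 0, 8, 0, 0, 0, 56], [0, 0, 6, 0, 0, 0, 56], [0, 0, 4, 0, 0, 0, 56], [0, 0, 4, 0, 0, 0, 56], [0, 0, 0, 0, 0, 0, 56]]
  ]
}}

```text
time_s: 27.48
ee_pos: [0.4597, -0.3192, 0.0402]
eef_rot: [3.141, -0.001, -3.141]
force: [-0.1, -0.7, -0.7]
grip_width: 0.0627
grip_force: 18.0
```

>>> {"name": "carry_out", "arguments": {
  "plan": [
    [[0, 0, 4, 0, 0, 0, 56], [0, 0, 4, 0, 0, 0, 56], [0, 0, 2, 0, 0, 0, 56], [0, 0, 1, 0, 0, 0, 56], [0, 0, 0, 0, 0, 0, 56], [0, 0, 0, 0, 0, 0, 56]]
  ]
}}

```text
time_s: 27.98
ee_pos: [0.4599, -0.3194, 0.0299]
eef_rot: [-3.142, 0.0, -3.141]
force: [-0.5, -0.4, -1.7]
grip_width: 0.0627
grip_force: 18.0
```

>>> {"name": "carry_out", "arguments": {
  "plan": [
    [[0, 0, 1, 0, 0, 0, 56], [0, 0, 1, 0, 0, 0, 56], [0, 0, 0.5, 0, 0, 0, 56], [0, 0, 0.5, 0, 0, 0, 56], [0, 0, 0, 0, 0, 0, 56], [0, 0, 0, 0, 0, 0, 56]]
  ]
}}

```text
time_s: 28.48
ee_pos: [0.46, -0.3193, 0.0272]
eef_rot: [-3.142, 0.0, -3.141]
force: [-0.5, 2.9, 5.7]
grip_width: 0.063
grip_force: 18.0
```

>>> {"name": "carry_out", "arguments": {
  "plan": [
    [[0, 0, 0, 0, 0, 0, 80], [0, 0, 0, 0, 0, 0, 80], [0, 0, 0, 0, 0, 0, 80], [0, 0, -5, 0, 0, 0, 80], [0, 0, -20, 0, 0, 0, 80], [0, 0, -35, 0, 0, 0, 80], [0, 0, -35, 0, 0, 0, 80], [0, 0, -35, 0, 0, 0, 80], [20, 0, -20, 0, 0, 0, 80], [30, 0, 0, 0, 0, 0, 80], [20, 0, 0, 0, 0, 0, 80], [0, 0, 0, 0, 0, 0, 80], [0, 0, 0, 0, 0, 0, 80]]
  ]
}}

```text
time_s: 29.57
ee_pos: [0.3895, -0.3196, 0.1775]
eef_rot: [-3.141, 0.001, 3.141]
force: [0.4, -0.4, -0.9]
grip_width: 0.08
grip_force: 0.0
```

Run:
```python
from h import *
t=shot("top","t10");s=shot("scene","s10")
a=cv2.resize(cv2.imread("pics/t10.png")[200:350,160:480],(480,225));b=cv2.resize(cv2.imread("pics/s10.png")[190:430,180:400],(320,349),interpolation=cv2.INTER_CUBIC)
cv2.imwrite("pics/x10.png",np.hstack([cv2.copyMakeBorder(a,0,124,0,0,0),b]))
b=cv2.convexHull(np.vstack(blobs(s,"green",20,(250,320,380,430))));print(cv2.boundingRect(b))
C=[.46,-.3187]
th=np.linspace(0,6.28,60)
for n,r,z in(("top",.0315,.072),("bot",.037,0)):
    P=np.array([proj(s,[C[0]+r*np.cos(a),C[1]+r*np.sin(a),z]) for a in th]);print(n,P.min(0),P.max(0))
```

```text
(288, 339, 55, 76)
top [290.18520933 337.47157307] [339.82277182 370.65841992]
bot [286.75778312 375.42477855] [342.10212891 416.30987883]
```

View pics/x10.png

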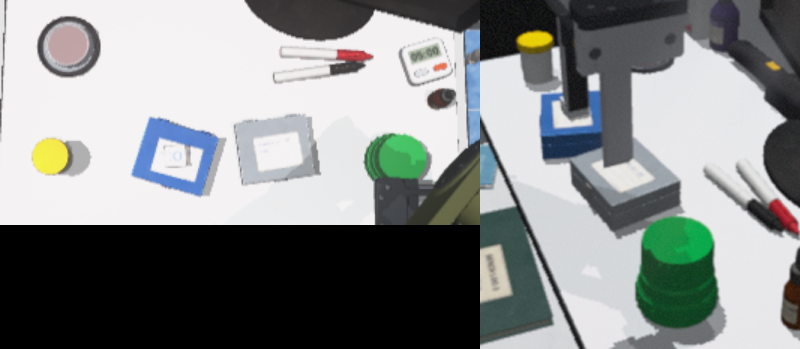

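The picture shows the lid seated level on the base (scene extent 339–415 px; 337–416 predicted). The dish is in the stand, the cover box is on the blue box, and the yellow cup hasn't moved.

```bash
python3 -c "
from station import ctrl
print(ctrl.hand_in())"
```

```text
the job is handed in; nothing more can be done
None
```

The job is handed in: the dish is in the black stand, the cover-glass box is on the middle of the blue box, and the red cup is upright in the canister base with the lid fully home; hand-in returned no verdict, but the last pictures and contact forces fit this.

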